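Refit the pipe sensors and pair them

ROBOT

A 6-joint arm with a two-finger parallel gripper is mounted at the origin on the work surface. World frame = base frame: x ahead of the robot, y to its left, z up, the work surface at z = 0. Lengths are in m, angles in rad, forces in N, time in s.
With the tool pointing down it reaches from about 0.35 to 0.925 m from the base axis. Payload 6.4 kg.
Tool frame: the origin (TCP) lies at the very end of the fingers, on their centre line; the grasp point (between the pads) lies 19 mm behind it; z points along the fingers, y is the line along which they close (so a half turn about z gives the same grasp; the last joint's range is limited). The gripper opens to 85 mm and grips with 20 to 120 N. Pads are 22 mm wide; open, the fingers measure 114 mm over their backs; the gripper's body (76 mm by 85 mm) begins 54 mm behind the grasp point. The pads swing forward as they close: fully open they stand 13 mm farther back than shut.
Start: joints at [-1.402, 0.245, 1.558, -0, 1.339, -0.174], TCP at [0.218, -0.612, 0.231] pointing down, gripper open.
Joint ranges: [-3.13, 3.13], [-1.02, 2.26], [0.13, 2.54], [-0.95, 4.09], [0.21, 2.88], [-2.74, 2.74]. Speed limits (rad/s): [2.57, 2.57, 3.14, 3.14, 3.14, 3.14].

INTERFACE

Orientations are given as a rotation vector (axis times angle).
In Python, from workcell import bot, jaws, ik, cams, close_job gives the robot as it stands. Calls block until the motion is done:
- bot.goto(position, orientation): joint-space move of the TCP to a pose.
- bot.line_to(position, frame=None, vel=0.15): straight line of the TCP; frame=None keeps the orientation; vel is the mean speed in m/s.
- bot.move_joints(angles): joint-space move.
- jaws.move_gripper(opening, f_grip=None): finger opening in m; f_grip is the grip in N (None keeps the last); returns when the fingers have stopped.
- bot.sleep(seconds).
- ik(position, orientation): joint angles nearest the present ones, or None.
- bot.get_state(): the state.
- cams.camera(name): name is "side" or "top" or "wrist"; returns the picture (384x512x3 uint8, red, green, blue); there is no depth.
- cams.camera_model(name): a dict with "K" (3x3 intrinsics, pixels), "rvec" (rotation vector, rad) and "tvec" (3), from world to camera coordinates, as OpenCV has them; the wrist camera has in their place "hand_eye" (4x4, takes a point from camera to tool coordinates, whose origin is the TCP and whose axes are the flange's). Camera axes: x right, y down, z forward; pixel columns grow to the right and rows downward; lengths in m; the calibration is good to about 2 mm. A picture is of the moment at which its call begins: read the wrist's pose just before it. camera_model takes no time and is no camera call.
A pose or a line that the arm cannot do raises bot.PlanningError and nothing moves.
- close_job(): hands the job in; it is judged then, once.
The state is a dict: "time_s": time; "q": joint angles; "qvel": joint speeds; "joint_torque": joint torques, N m; "ee_pos": TCP position; "tcp_rot": TCP orientation; "wrist_force": force on the tool from outside, world axes, zero at the start; "ft_torque": the same for the moment, N m; "opening": finger opening in m; "grasp_force": force on a finger pad.
Only numpy, scipy, OpenCV 4.12 (cv2) and the standard library are available. Lean on these libraries where they do the work, as an engineer would, in place of code of your own. Each camera call takes 0.05 s, during which the arm holds its last target. There are 200 camera calls.

TASK

Take the two old dial thermometers off the copper pipe and put them in the steel returns tray, and set every new sensor on the bench squarely astride the pipe, between the two clamp posts. Then take the stylus from its fork and hold the gateway's recessed pairing button fully down with its tip for two seconds, and hang the stylus back in its fork by the collar. Leave the tin, the brass tee and the carton where they are.

Things in the scene. Friction and masses are not known exactly. Their poses are not given: they have to be found in the camera images.
- sensor0: New sensor: grey saddle clip 50 (x, grasp here: flat sides) x 36 (y) x 42 mm high, origin under its centre. 16 mm cap on two 8 mm legs at x edges; between them a 34 mm channel along y with 45 degree faces centres it on the pipe; seated, origin 14 mm below pipe axis. Either way round. Small dark window on top. 90 g. On the bench at first; 2 to 4 of the four are present, others None.
- sensor1: New sensor: grey saddle clip 50 (x, grasp here: flat sides) x 36 (y) x 42 mm high, origin under its centre. 16 mm cap on two 8 mm legs at x edges; between them a 34 mm channel along y with 45 degree faces centres it on the pipe; seated, origin 14 mm below pipe axis. Either way round. Small dark window on top. 90 g. On the bench at first; 2 to 4 of the four are present, others None.
- sensor2: New sensor: grey saddle clip 50 (x, grasp here: flat sides) x 36 (y) x 42 mm high, origin under its centre. 16 mm cap on two 8 mm legs at x edges; between them a 34 mm channel along y with 45 degree faces centres it on the pipe; seated, origin 14 mm below pipe axis. Either way round. Small dark window on top. 90 g. On the bench at first; 2 to 4 of the four are present, others None.
- sensor3: New sensor: grey saddle clip 50 (x, grasp here: flat sides) x 36 (y) x 42 mm high, origin under its centre. 16 mm cap on two 8 mm legs at x edges; between them a 34 mm channel along y with 45 degree faces centres it on the pipe; seated, origin 14 mm below pipe axis. Either way round. Small dark window on top. 90 g. On the bench at first; 2 to 4 of the four are present, others None.
- dial0: Old dial thermometer: same body as the sensors, a grey saddle clip 50 (x, grasp here: flat sides) x 36 (y) x 42 mm high, origin under its centre. 16 mm cap on two 8 mm legs at x edges; between them a 34 mm channel along y with 45 degree faces centres it on the pipe; seated, origin 14 mm below pipe axis. Either way round. On top a round dial 40 mm across, 10 mm high. 120 g. On the pipe at first.
- dial1: Old dial thermometer: same body as the sensors, a grey saddle clip 50 (x, grasp here: flat sides) x 36 (y) x 42 mm high, origin under its centre. 16 mm cap on two 8 mm legs at x edges; between them a 34 mm channel along y with 45 degree faces centres it on the pipe; seated, origin 14 mm below pipe axis. Either way round. On top a round dial 40 mm across, 10 mm high. 120 g. On the pipe at first.
- dial0_mid (a point): Middle of the saddle of dial0, 21 mm above its origin.
- dial1_mid (a point): Middle of the saddle of dial1, 21 mm above its origin.
- tray: The open steel returns tray, origin under its centre. Loose, 1.2 kg; stays on the bench.
- gateway: White radio gateway box, 130 (x) x 100 (y) x 50 mm high, origin under its centre; its button hole lies at x -38, y +24 mm. Loose on the bench, 1.5 kg; it need not be moved.
- pipe_mid (a point): Middle of the copper pipe, on its axis, 90 mm above the bench. Pipe 22 mm in diameter, level, along this frame's y, on two clamp posts centred 150 mm either side of here (16 mm wide along the pipe), 284 mm clear between; a wooden foot board 90 x 360 x 12 mm lies below. Fixed.
- tray_in (a point): Centre of the inner floor of the open steel returns tray, 130 x 130 mm outside, 35 mm high, 4 mm walls, floor about 4 mm above the bench.
- button_top (a point): Centre of the top of the pairing button, a black disc 11 mm across at the bottom of a round 14 mm hole in the flat top of the white gateway box. At rest it lies 12 mm below the box's top, 38 mm above the bench. Too deep and narrow for the fingers.
- pair_button (a joint): Travel of the pairing button, m: 0 at rest, 0.004 fully down. Pressed straight down; springs back, about 1.2 N to start and 4 N fully down.
- stylus: Stylus tool: black 16 x 16 mm square handle 60 mm long (z 81 to 141 mm) above a 26 mm round collar (z 75 to 81 mm) above a steel shaft 7 mm in diameter; origin at the centre of the tip (lower end), z up the tool to the handle. 60 g. At first upright, hanging by its collar in the fork. Take it by the handle from above.
- fork_rest (a point): Where the stylus hangs in its fork bracket: level with the top of the two prongs, 91 mm above the bench, mid-way in the 14 mm slot between them, which is closed 8 mm behind (+x) and open at -x, 22 mm on. Prongs 10 mm wide. Stylus hangs collar on prongs, tip 75 mm below this point. Post behind the slot, 70 mm square foot. Fixed.
- tin: Bystander: metal tin 64 mm across, 110 mm high, origin under its centre.
- tee: Bystander: brass pipe tee, 70 mm long, lying beyond the pipe; origin on the bench below its centre.
- carton: Bystander: cardboard carton 65 x 100 x 50 mm beyond the pipe; origin under its centre.

How it is judged:
By the outcome, as a careful person would: the job done as asked, in the order asked, and still so for the second after the job is handed in, with the robot touching nothing.
Of sensor0, sensor1, sensor2, sensor3 only 2 to 4 are there at a start; the rules pass over those that are not, and their reading is None.
At some moment in a run one of tray, gateway may be knocked a few centimetres aside while the robot is not near it.
It also fails if it takes over 208 s, if anything falls off the work surface, if the arm or the gripper's body presses on something with over 40 N, if the wrist force passes 120 N, or if a joint passes its speed limit or range.

## Working session

There is one attempt and no reset: what is moved stays moved. The work goes in short steps, each a Python script; the robot and the scene stay as the last script left them, time stands still between calls to the robot, and variables do not carry over. Pictures are saved under pics/ and viewed, at most 14 in all, crops included, and the job is handed in when it is done.

```bash
ls; mkdir -p pics; python3 - <<'E'
from workcell import bot,jaws,ik,cams
import cv2,numpy as np
for n in ["top","side","wrist"]:
    im=cams.camera(n); cv2.imwrite(f"pics/{n}0.png",im[:,:,::-1])
    m=cams.camera_model(n); print(n,{k:np.round(v,3).tolist() for k,v in m.items()})
s=bot.get_state();print(s["ee_pos"],s["tcp_rot"],s["time_s"],s["opening"])
t=cv2.imread("pics/top0.png");
cv2.imwrite("pics/top0b.png",cv2.resize(t,(800,600),interpolation=cv2.INTER_CUBIC))
E
```

```text
pics
top {'K': [[389.118, 0.0, 257.449], [0.0, 389.118, 189.083], [0.0, 0.0, 1.0]], 'rvec': [2.184, -2.165, 0.096], 'tvec': [0.011, 0.606, 1.012]}
side {'K': [[355.343, 0.0, 259.51], [0.0, 355.343, 185.004], [0.0, 0.0, 1.0]], 'rvec': [2.047, -0.207, 0.097], 'tvec': [-0.561, 0.159, 0.848]}
wrist {'K': [[307.932, 0.0, 255.958], [0.0, 307.932, 189.941], [0.0, 0.0, 1.0]], 'hand_eye': [[0.0, -0.955, -0.297, 0.076], [1.0, 0.0, 0.0, 0.001], [-0.0, -0.297, 0.955, -0.142], [0.0, 0.0, 0.0, 1.0]]}
[ 0.21842549 -0.61176387  0.23045365] [-3.09412526e+00 -5.35629310e-01  5.39295809e-06] 0.15 0.08540073022968547
```

View pics/top0b.png

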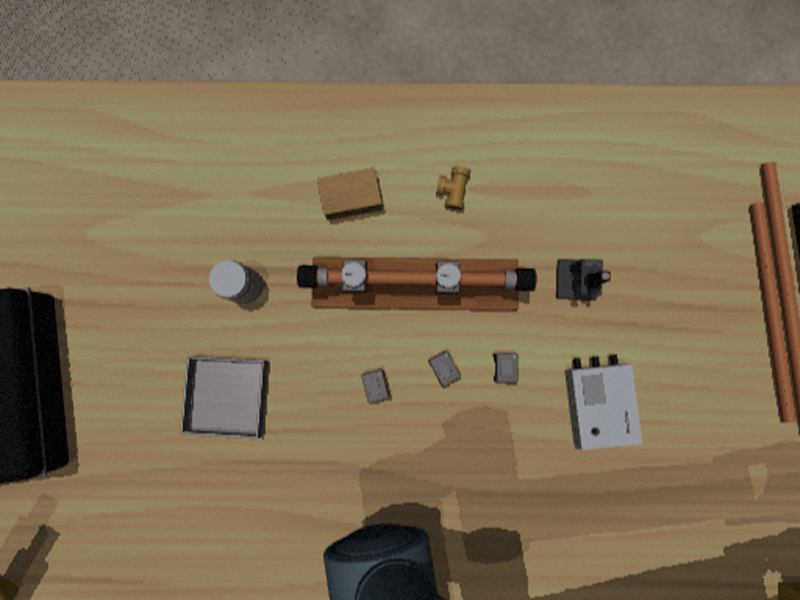

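View pics/side0.png

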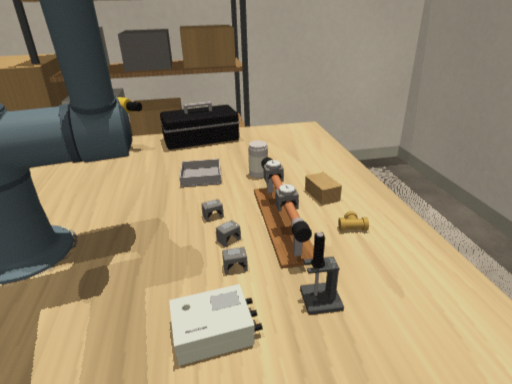

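The top view (800x600 scale) shows three sensors at (375,386), (444,369) and (506,368), and dials at (354,275) and (448,275). The tray is at (226,397), the gateway button at (595,432), the stylus at about (602,278) and the pipe ends at x 325 and 512. Next I'll localise these roughly, then take wrist close-ups.

```bash
cat > h.py <<'E'
from workcell import bot,jaws,ik,cams
import cv2,numpy as np
from scipy.spatial.transform import Rotation as R
def down(a):  # tool x axis at world angle a, z down
    return (R.from_euler('z',a)*R.from_euler('x',np.pi)).as_rotvec()
def ray(K,Rc,c,px,z):
    d=Rc@np.linalg.solve(K,[px[0],px[1],1.]); return c+d*(z-c[2])/d[2]
def extr(name,st=None):
    m=cams.camera_model(name)
    if name=="wrist":
        T=np.eye(4);T[:3,:3]=R.from_rotvec(st["tcp_rot"]).as_matrix();T[:3,3]=st["ee_pos"]
        T=T@np.array(m["hand_eye"]);return np.array(m["K"]),T[:3,:3],T[:3,3]
    r=R.from_rotvec(m["rvec"]).as_matrix();return np.array(m["K"]),r.T,-r.T@np.array(m["tvec"])
def proj(E,p):
    K,Rc,c=E; v=K@(Rc.T@(np.asarray(p)-c)); return v[:2]/v[2]
def snap(fn):
    st=bot.get_state();im=cams.camera("wrist")[:,:,::-1].copy();cv2.imwrite(f"pics/{fn}.png",im)
    E=extr("wrist",st);np.savez(f"pics/{fn}.npz",K=E[0],R=E[1],c=E[2]);return im,E
def load(fn):
    d=np.load(f"pics/{fn}.npz");return cv2.imread(f"pics/{fn}.png"),(d["K"],d["R"],d["c"])
E
python3 - <<'E'
from h import *
K,Rc,c=extr("top");print(c)
for n,p,z in [("s0",(375,386),.042),("s1",(444,369),.042),("s2",(506,368),.042),("d0",(354,275),.128),("d1",(448,275),.128),("tray",(226,397),.03),("btn",(595,432),.05),("sty",(603,274),.157),("p1",(325,278),.09),("p2",(512,279),.09),("tin",(229,280),.11)]:
    print(n,np.round(ray(K,Rc,c,np.array(p)/1.5625,z),3))
s=bot.get_state();print(R.from_rotvec(s["tcp_rot"]).as_matrix().round(2))
for a in np.deg2rad([-180,-90,0,90,180]): print(a,ik([.45,-.05,.3],down(a)))
E
```

```text
[0.51299976 0.01389486 1.06239201]
s0 [0.453 0.061 0.042]
s1 [ 0.483 -0.054  0.042]
s2 [ 0.485 -0.157  0.042]
d0 [0.628 0.091 0.128]
d1 [ 0.63  -0.054  0.128]
tray [0.432 0.311 0.03 ]
btn [ 0.382 -0.301  0.05 ]
sty [ 0.629 -0.284  0.157]
p1 [0.628 0.141 0.09 ]
p2 [ 0.629 -0.16   0.09 ]
tin [0.621 0.29  0.11 ]
[[ 0.94  0.34 -0.  ]
 [ 0.34 -0.94  0.  ]
 [ 0.   -0.   -1.  ]]
-3.141592653589793 [-0.3619866  -0.29265657  1.96094341  0.          1.47330581 -1.93278293]
-1.5707963267948966 None
0.0 [-3.61986605e-01 -2.92656569e-01  1.96094341e+00 -4.44089210e-16
  1.47330581e+00  1.20880972e+00]
1.5707963267948966 [-0.3619866  -0.29265657  1.96094341  0.          1.47330581 -0.3619866 ]
3.141592653589793 [-0.3619866  -0.29265657  1.96094341  0.          1.47330581 -1.93278293]
```

```bash
python3 - <<'E'
from h import *
ims=[]
for fn,p,a in [("wA",(.34,-.29,.26),np.pi/2),("wB",(.60,-.27,.28),np.pi/2),("wC",(.50,-.04,.22),0),("wD",(.43,.28,.25),np.pi/2)]:
    bot.goto(p,down(a));im,E=snap(fn);ims.append(im)
m=np.vstack([np.hstack(ims[:2]),np.hstack(ims[2:])]);cv2.imwrite("pics/m1.png",cv2.resize(m,(800,600),interpolation=cv2.INTER_AREA))
print(bot.get_state()["time_s"])
E
```

```text
5.5583
```

View pics/m1.png

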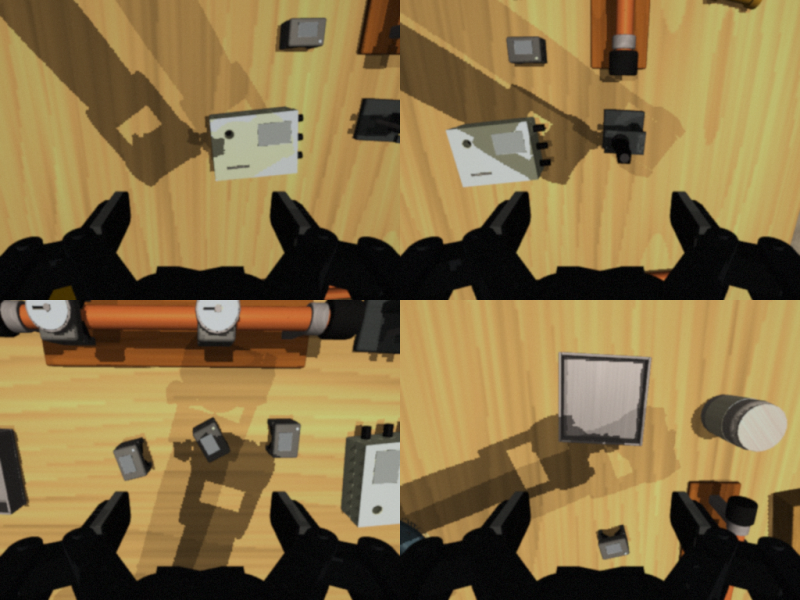

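The wrist montage shows all the targets clearly: tray at bottom right, sensors at bottom left and the gateway at top. I'll take one shot centred on the pipe and make enlarged crops for corner picking.

```bash
cat >> h.py <<'E'
def crop(im,x,y,w,h,W,H):
    o=cv2.resize(im[y:y+h,x:x+w],(W,H),interpolation=cv2.INTER_CUBIC);g=W/w
    for i in range(x-x%10+10,x+w,10):
        L=6 if i%50 else 14; cv2.line(o,(int((i-x)*g),0),(int((i-x)*g),L),(0,255,255) if i%50 else (0,0,255),1)
    for j in range(y-y%10+10,y+h,10):
        L=6 if j%50 else 14; cv2.line(o,(0,int((j-y)*g)),(L,int((j-y)*g)),(0,255,255) if j%50 else (0,0,255),1)
    return o
E
python3 - <<'E'
from h import *
bot.goto((.50,-.02,.28),down(0));im,E=snap("wE")
C,_=load("wC");D,_=load("wD")
a=crop(C,130,135,270,100,800,296); 
cv2.imwrite("pics/m2.png",np.vstack([a,crop(im,0,0,512,194,800,303)]))
for n,p in [("d0",(.628,.091,.118)),("d1",(.63,-.054,.118)),("s1",(.483,-.054,.042))]:print(n,proj(E,p))
E
```

```text
d0 [131.12677658  32.81615815]
d1 [293.6612837   30.55543548]
s1 [282.29592409 170.84441326]
```

View pics/m2.png

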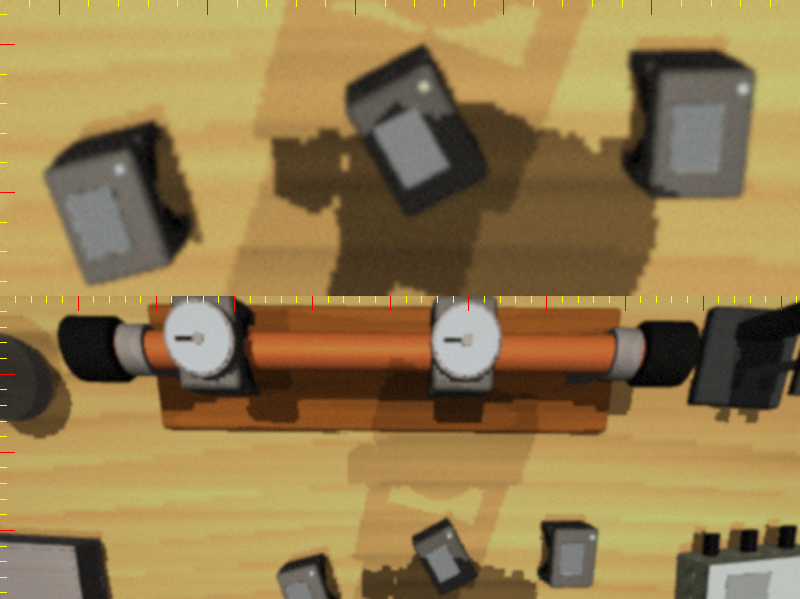

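```bash
python3 - <<'E'
from h import *
_,E=load("wC")
for n,q in {"S0":[(45,172),(147,147),(172,262),(92,285)],"S1":[(350,106),(430,66),(487,172),(412,215)],"S2":[(657,68),(753,68),(742,197),(650,196)]}.items():
    P=np.array([ray(*E,np.array(p)/2.963+[130,135],.042)[:2] for p in q])
    e=[np.linalg.norm(P[i]-P[i-1]) for i in range(4)]
    u=P[0]+P[1]-P[2]-P[3]
    print(n,P.mean(0).round(4),np.round(e,3),"ang x-axis",np.degrees(np.arctan2(u[1],u[0])).round(1),P.round(3).tolist())
_,E=load("wE")
f=lambda x,y,z:ray(*E,np.array([x,y-296])/1.5625,z).round(4)
print("pipe",[f(x,y,.09) for x,y in [(160,331),(160,365),(340,333),(340,369),(600,335),(600,372)]])
print("clamps",f(117,347,.1),f(146,347,.1),f(612,350,.1),f(643,350,.1))
print("dials",f(199,339,.128),f(466,341,.128),"body",f(182,388,.118),f(233,388,.118),f(433,390,.118),f(492,390,.118))
_,E=load("wD")
g=lambda x,y,z:ray(*E,(np.array([x,y])-[400,300])*1.28,z).round(4)
P=np.array([g(x,y,.035)[:2] for x,y in [(560,353),(650,357),(640,444),(558,441)]]);print("tray",P.mean(0),P)
_,E=load("wA");print("btn",ray(*E,np.array([229,133])*1.28,.05))
P=np.array([ray(*E,np.array(p)*1.28,.05)[:2] for p in [(209,116),(296,110),(298,173),(217,181)]]);print("gw",P.mean(0),P)
E
```

```text
S0 [0.455  0.0556] [0.047 0.04  0.046 0.033] ang x-axis 12.0 [[0.473, 0.08], [0.483, 0.041], [0.437, 0.035], [0.427, 0.066]]
S1 [ 0.485  -0.0586] [0.048 0.032 0.045 0.032] ang x-axis 28.7 [[0.498, -0.033], [0.513, -0.062], [0.473, -0.084], [0.456, -0.056]]
S2 [ 0.4877 -0.1608] [0.048 0.034 0.049 0.034] ang x-axis 2.2 [[0.512, -0.143], [0.512, -0.177], [0.463, -0.179], [0.464, -0.145]]
pipe [array([0.6419, 0.1279, 0.09  ]), array([0.6227, 0.1308, 0.09  ]), array([0.6409, 0.0167, 0.09  ]), array([0.6205, 0.0174, 0.09  ]), array([ 0.64  , -0.1444,  0.09  ]), array([ 0.619, -0.147,  0.09 ])]
clamps [0.6312 0.1508 0.1   ] [0.6312 0.1332 0.1   ] [ 0.6299 -0.1489  0.1   ] [ 0.6299 -0.1677  0.1   ]
dials [0.6304 0.0901 0.128 ] [ 0.6296 -0.0568  0.128 ] body [0.6065 0.1069 0.118 ] [0.6065 0.0771 0.118 ] [ 0.6056 -0.0398  0.118 ] [ 0.6056 -0.0743  0.118 ]
tray [0.433525 0.3156  ] [[0.3754 0.3814]
 [0.5003 0.376 ]
 [0.4925 0.25  ]
 [0.3659 0.255 ]]
btn [ 0.38388142 -0.30140256  0.05      ]
gw [ 0.42429317 -0.32242101] [[ 0.35351827 -0.27565089]
 [ 0.48065034 -0.26695783]
 [ 0.49559018 -0.3666693 ]
 [ 0.36741391 -0.38040601]]
```

```bash
cat >> h.py <<'E'
def chk(fn):
    t=cams.camera("top")[:,:,::-1].copy();cv2.imwrite(f"pics/{fn}.png",t);b=cv2.imread("pics/top0.png")
    for n,(x,y) in {"tray":(145,254),"gw":(386,259)}.items():
        w=38;A=b[y-w:y+w,x-w:x+w].astype(np.float32).mean(2);B=t[y-w:y+w,x-w:x+w].astype(np.float32).mean(2)
        sh,r=cv2.phaseCorrelate(A,B,cv2.createHanningWindow((2*w,2*w),cv2.CV_32F));print(n,"shift px",np.round(sh,1),"resp",round(r,2),"diff",round(float(np.abs(A-B).mean()),1))
def pick(p,a,zt,zup,op=.08,f=45):
    jaws.move_gripper(op)
    bot.goto((p[0],p[1],zup),down(a));bot.line_to((p[0],p[1],zt),vel=.12)
    jaws.move_gripper(0,f);s=bot.get_state();print("grip",round(s["opening"],4),round(s["grasp_force"],1))
    bot.line_to((p[0],p[1],zup),vel=.15)
def place(p,a,zt,zup,op=.066):
    bot.goto((p[0],p[1],zup),down(a));bot.line_to((p[0],p[1],zt+.012),vel=.15);bot.line_to((p[0],p[1],zt),vel=.03)
    s=bot.get_state();print("F",s["wrist_force"].round(1) if hasattr(s["wrist_force"],"round") else s["wrist_force"],round(s["opening"],4))
    jaws.move_gripper(op);bot.line_to((p[0],p[1],zup),vel=.15)
E
python3 - <<'E'
from h import *
a=np.pi/2
pick((.6305,.090),a,.087,.22);chk("t1")
s=bot.get_state();print(s["opening"],s["grasp_force"],s["time_s"])
E
```

```text
grip 0.0494 47.3
tray shift px [-0.2  0.1] resp 0.56 diff 25.8
gw shift px [-0. -0.] resp 0.95 diff 18.3
0.049505649368372345 47.07867309451103 10.9667
```

```bash
python3 - <<'E'
from h import *
a=np.deg2rad(86.5);c=np.array([.4335,.3156]);u=np.array([.061,.998])
place(c+.028*u,a,.017,.16)
pick((.6303,-.057),np.pi/2,.087,.22);chk("t2")
place(c-.028*u,a,.017,.16)
bot.goto((.43,.15,.3),down(np.pi/2))
im,E=snap("wF");chk("t3")
t=cv2.imread("pics/t3.png")
cv2.imwrite("pics/m3.png",np.hstack([cv2.resize(im,(400,300)),cv2.resize(t,(400,300))]))
print(bot.get_state()["time_s"])
E
```

```text
F [ 0.3 -0.  -0.6] 0.0492
grip 0.0493 46.3
tray shift px [-0.4 -0.1] resp 0.37 diff 15.4
gw shift px [0. 0.] resp 0.95 diff 13.1
F [ 0.1  0.2 -1.3] 0.0492
tray shift px [ 0.  -0.2] resp 0.14 diff 34.3
gw shift px [-0.  -0.1] resp 0.96 diff 9.5
25.2333
```

View pics/m3.png

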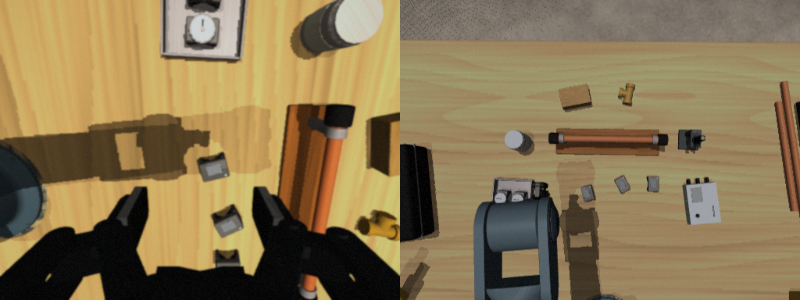

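Both dials are in the tray (dial faces seen inside it) and the pipe is clear. Next, the sensors.

```bash
python3 - <<'E'
from h import *
for p,th,y in [((.455,.0565),16,.075),((.485,-.0586),28,-.008),((.4877,-.1608),2,-.091)]:
    pick(p,np.deg2rad(90+th),.012,.14)
    x=.6305+.009*(y+.008)
    place((x,y),np.pi/2-.009,.089,.19,.07)
bot.goto((.50,-.05,.30),down(0));im,E=snap("wG");chk("t4")
bot.goto((.52,-.29,.30),down(0));im2,E=snap("wH")
bot.goto((.30,-.31,.26),down(0));im3,E=snap("wI")
cv2.imwrite("pics/m4.png",np.hstack([cv2.resize(i,(400,300)) for i in (im,im2)]))
print(bot.get_state()["time_s"])
E
```

```text
grip 0.0493 47.1
F [-1.  -0.2  0.8] 0.0489
grip 0.049 47.0
F [-1.4 -0.1  0.7] 0.0497
grip 0.0492 47.2
F [1.  0.2 0.4] 0.0492
tray shift px [-0.1 -0.2] resp 0.33 diff 15.1
gw shift px [-15.5   0.2] resp 0.62 diff 25.8
49.2833
```

View pics/m4.png

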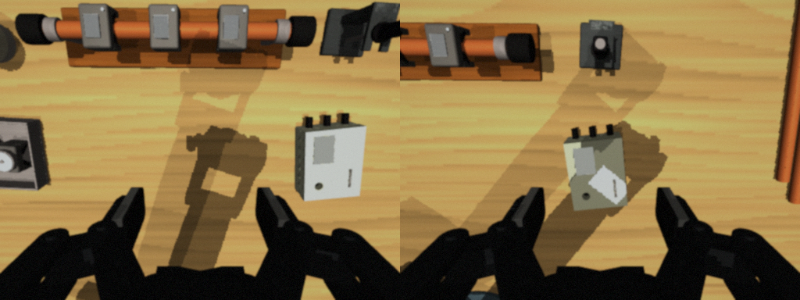

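The wrist view shows all three sensors astride the pipe. The gateway has been knocked about 40 mm toward +y, so I'll measure the stylus and the button again.

```bash
python3 - <<'E'
from h import *
H,E1=load("wH");I,E2=load("wI")
print(proj(E1,(.629,-.284,.157)),proj(E2,(.385,-.26,.05)))
x,y=np.clip(proj(E2,(.385,-.26,.05)).astype(int)-[75,60],0,400)
g1=crop(H,220,15,80,90,400,450);g2=crop(I,x,y,80,90,400,450);print(x,y)
cv2.imwrite("pics/m5.png",np.hstack([g1,g2]))
E
```

```text
[249.19770903  53.83090255] [208.81254213  86.52741727]
133 26
```

View pics/m5.png

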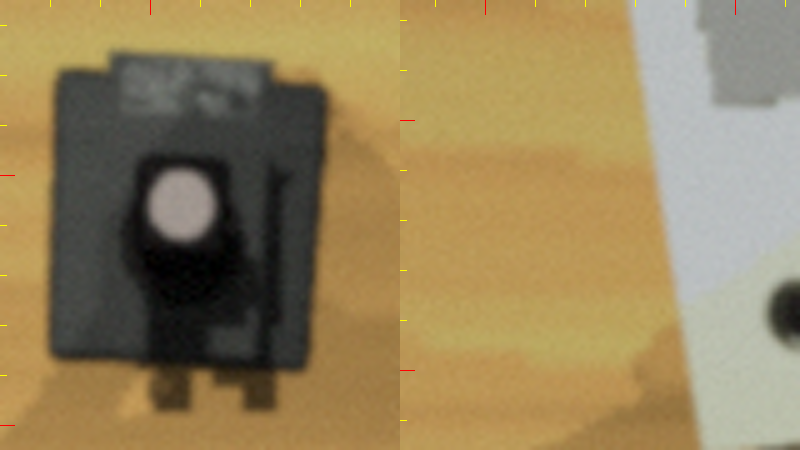

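```bash
python3 - <<'E'
from h import *
_,E1=load("wH");I,E2=load("wI")
s=ray(*E1,(256.5,56.0),.157);b=ray(*E2,(212.6,88.6),.05);print("sty",s,"btn",b)
_,EB=load("wB");print("sty from wB",ray(*EB,np.array([624-400,157])*1.28,.157))
a=np.deg2rad(-3)
jaws.move_gripper(.05)
bot.goto((s[0],s[1],.23),down(a));bot.line_to((s[0],s[1],.116),vel=.1)
print(bot.get_state()["wrist_force"])
im,E=snap("wJ")
cv2.imwrite("pics/m6.png",np.hstack([cv2.resize(im,(400,300)),cv2.resize(cams.camera("side")[100:,:,::-1][:,200:400],(400,300*1))]))
E
```

```text
sty [ 0.62730037 -0.29023022  0.157     ] btn [ 0.38286388 -0.26403127  0.05      ]
sty from wB [ 0.62731222 -0.28878425  0.157     ]
[-0.0285613  -0.20014481 -0.69267047]
```

View pics/m6.png

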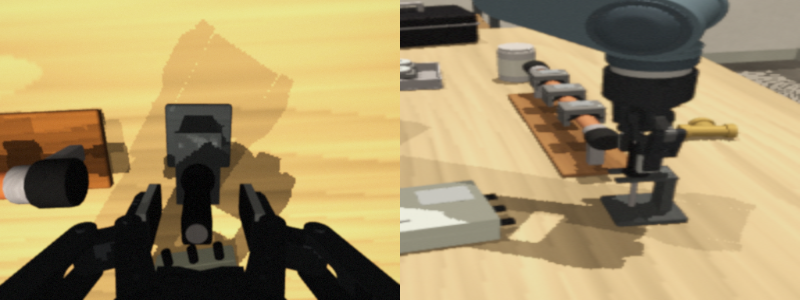

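The handle sits centred between the fingers. Next: grip, lift, and hover over the button to measure tip and hole together.

```bash
python3 - <<'E'
from h import *
jaws.move_gripper(0,50);s=bot.get_state();p=np.array(s["ee_pos"]);print(s["opening"],s["grasp_force"],p,s["wrist_force"])
np.save("hang.npy",p)
bot.line_to((p[0],p[1],.26),vel=.1)
bot.goto((.383,-.264,.185),down(np.deg2rad(-3)))
im,E=snap("wK")
st=bot.get_state();e=np.array(st["ee_pos"]);print(e,st["wrist_force"])
print("tip proj",proj(E,e-[0,0,.1]),"btn proj",proj(E,(.3829,-.264,.05)))
chk("t5")
cv2.imwrite("pics/m7.png",crop(im,176,100,160,120,800,600))
E
```

```text
0.015448939604488357 52.01884210109711 [ 0.62734487 -0.29025602  0.11612945] [-0.45026522  0.34012946 -0.55036679]
[ 0.38422644 -0.26485767  0.18615484] [-0.46500096 -0.16681005  0.55726948]
tip proj [254.72361805 190.66786975] btn proj [253.96545507 180.58246977]
tray shift px [-0.2 -0.3] resp 0.31 diff 11.5
gw shift px [-15.4  -0.1] resp 0.39 diff 42.6
```

View pics/m7.png

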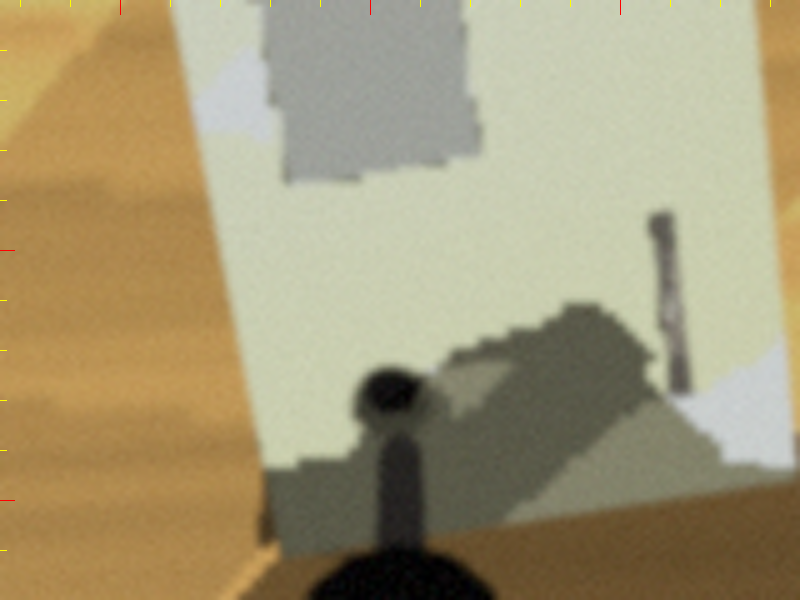

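```bash
python3 - <<'E'
from h import *
bot.line_to((.383,-.264,.157),vel=.05);bot.sleep(.3)
im,E=snap("wL");e=np.array(bot.get_state()["ee_pos"]);print(e,proj(E,e-[0,0,.1]),proj(E,(.383,-.264,.05)))
cv2.imwrite("pics/m8.png",crop(im,206,130,100,75,800,600))
E
```

```text
[ 0.38308705 -0.26410612  0.15724375] [254.6918764 190.8083633] [254.59894845 188.35443334]
```

View pics/m8.png

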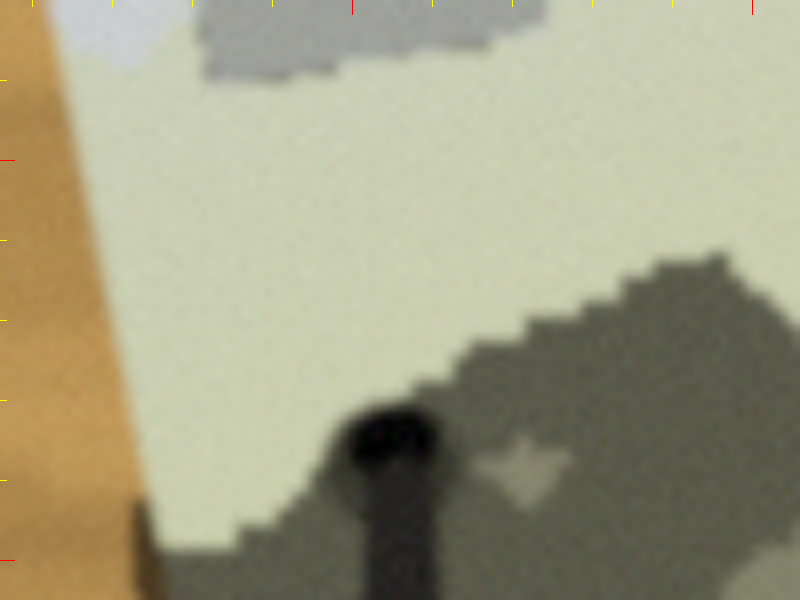

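```bash
python3 - <<'E'
from h import *
x,y=.3837,-.263
bot.line_to((x,y,.157),vel=.05);bot.sleep(.3);f0=np.array(bot.get_state()["wrist_force"])
z=.142;bot.line_to((x,y,z),vel=.03)
F=lambda:np.array(bot.get_state()["wrist_force"])-f0
print(z,F().round(1))
while z>.129:
    z-=.001;bot.line_to((x,y,z),vel=.02);bot.sleep(.1);f=F();print(round(z,4),f.round(1),round(bot.get_state()["ee_pos"][2],4))
    if f[2]>12 or abs(f[:2]).max()>8: break
bot.sleep(2.6);print(F().round(1),bot.get_state()["opening"],bot.get_state()["time_s"])
cv2.imwrite("pics/s9.png",cams.camera("side")[:,:,::-1])
E
```

```text
0.142 [ 0.1 -0.5 -0.4]
0.141 [-0.8  0.4 -0.7] 0.1411
0.14 [-0.2 -1.3 -0.8] 0.14
0.139 [-0.4 -0.8 -0.3] 0.139
0.138 [-0.9 -1.4  0.4] 0.1381
0.137 [ 0.1 -0.8  1.4] 0.1372
0.136 [ 0.1 -0.1  1.9] 0.1361
0.135 [-1.4 -0.2  4. ] 0.1351
0.134 [-0.4 -1.1  3.6] 0.1341
0.133 [-0.4  0.5  7.2] 0.1338
0.132 [-1.2  2.2 13.1] 0.1337
[-2.2  2.4 12.5] 0.015163363108192097 63.7167
```

The button bottomed out: spring force ran 1.2 to 4 N, then a hard stop at z .1338, held at 12 N for over 2 s. Next, rehang the stylus.

```bash
python3 - <<'E'
from h import *
x,y=.3837,-.263;p=np.load("hang.npy")
bot.line_to((x,y,.2),vel=.06);bot.line_to((x,y,.26),vel=.15)
bot.goto((p[0],p[1],.26),down(np.deg2rad(-3)));bot.sleep(.3);f0=np.array(bot.get_state()["wrist_force"])
for z in [.2,.18,.16,.14,.125,.119,.117,.1163]:
    bot.line_to((p[0],p[1],z),vel=.06 if z>.12 else .02);f=np.array(bot.get_state()["wrist_force"])-f0;print(z,f.round(1))
    if abs(f).max()>10:print("STOP");break
bot.sleep(.3);print(bot.get_state()["ee_pos"],p)
im,E=snap("wM")
cv2.imwrite("pics/m9.png",np.hstack([cv2.resize(im,(400,300)),cv2.resize(cams.camera("side")[200:320,240:400,::-1],(400,300))]))
E
```

```text
0.2 [-0.4  0.8  0. ]
0.18 [ 0.4  1.  -0.2]
0.16 [0.1 0.7 0.1]
0.14 [0.4 0.8 0.2]
0.125 [-0.1  0.1  0.4]
0.119 [ 0.6  0.4 -0. ]
0.117 [ 0.2 -0.2 -0.9]
0.1163 [-0.3  1.  -0.3]
[ 0.62735648 -0.29027997  0.1163409 ] [ 0.62734487 -0.29025602  0.11612945]
```

View pics/m9.png

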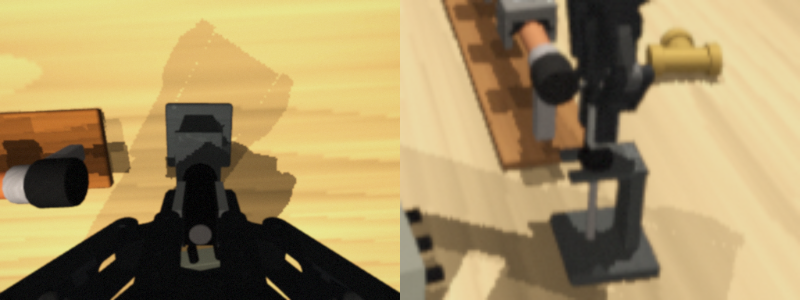

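The collar is on the prongs and the shaft is in the slot. I'll release, withdraw, and check the whole scene.

```bash
python3 - <<'E'
from h import *
p=np.load("hang.npy")
jaws.move_gripper(.05);bot.line_to((p[0],p[1],.26),vel=.1)
bot.goto((.36,-.15,.35),down(0));chk("t6")
s=cams.camera("side")[:,:,::-1]
bot.goto((.50,-.05,.30),down(0));im,E=snap("wN")
a=cv2.resize(s[130:320,160:414],(400,300),interpolation=cv2.INTER_CUBIC);b=cv2.resize(cv2.imread("pics/t6.png"),(400,300))
c=cv2.resize(im[0:96,60:445],(800,200),interpolation=cv2.INTER_CUBIC)
cv2.imwrite("pics/m10.png",np.vstack([np.hstack([a,b]),c]));print(bot.get_state()["time_s"])
E
```

```text
tray shift px [-0.1 -0.3] resp 0.32 diff 10.0
gw shift px [-15.4   0.1] resp 0.76 diff 20.2
75.325
```

View pics/m10.png

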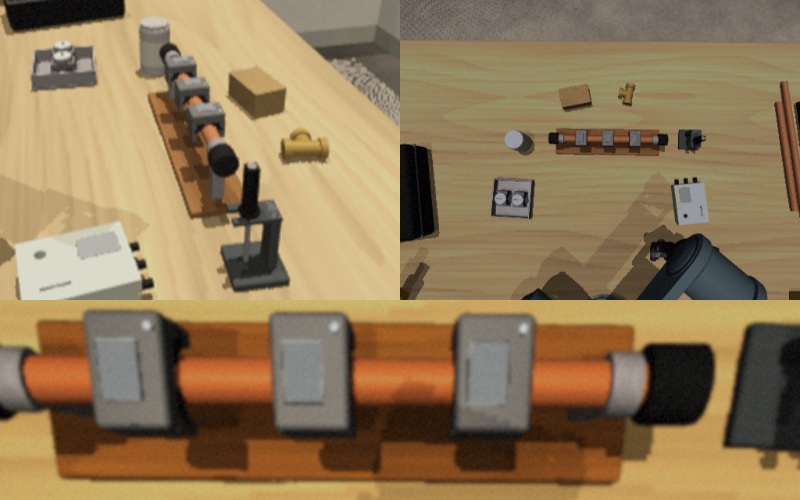

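Three sensors sit level and square on the pipe, both dials are in the tray, the stylus hangs in its fork, and the tin, tee and carton are unmoved. Handing in.

```bash
python3 -c "
from workcell import close_job
print(close_job())"
```

```text
the job is handed in; nothing more can be done
None
```

I handed the job in at about 75 s of the 208 s. Both dials are in the tray, all three sensors sit square on the pipe, the button was held fully down for over two seconds, and the stylus is back in its fork; the final pictures show the tin, tee and carton unmoved, but the hand-in returned no verdict.

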